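Clamp drilled blocks with a fold-out handwheel

ROBOT

A 6-joint arm with a two-finger parallel gripper is mounted at the origin on the work surface. World frame = base frame: x ahead of the robot, y to its left, z up, the work surface at z = 0. Lengths are in m, angles in degrees, forces in N, time in s.
With the tool pointing down it reaches from about 0.25 to 0.725 m from the base axis. Payload 9.7 kg.
Tool frame: the origin (TCP) lies midway between the tips of the shut fingers; the grasp point (between the pads) lies bot.grasp_offset behind it (bot.grasp_offset is the distance from the TCP to the grasp point, in m); x points along the fingers, y is the direction in which the jaws open and shut, and the axes are right-handed (so a half turn about x gives the same grasp; the last joint's range is limited). The gripper opens to 85 mm and grips with 20 to 120 N. Pads are 22 mm wide; open, the fingers measure 114 mm over their backs; the gripper's body (76 mm by 85 mm) begins 54 mm behind the grasp point. The pads swing forward as they close: fully open they stand 13 mm farther back than shut.
Start: joints at [71.391, 4.979, 10.078, 95.1, 0, 90], TCP at [0.176, 0.521, 0.231] pointing down, gripper open.
Joint ranges: [-179.16, 179.16], [-48.56, 103.87], [-65.8, 70.77], [-126.05, 130.52], [-82.76, 87.17], [-180, 180]. Speed limits (degrees/s): [127.2, 127.2, 147.25, 180, 180, 180].

INTERFACE

Orientations are given as [roll, pitch, yaw] about the fixed x, y, z axes, in that order (R = Rz(yaw) Ry(pitch) Rx(roll)).
In Python, from workcell import status, camera, bot gives the robot as it stands.
- The arm moves only by the shell command python3 -m jog 'ROWS' [OPENING] [FORCE]. ROWS is text: rows parted by semicolons, each of 4 numbers parted by spaces: the shift along the tool's x, y, z in mm, then the turn about the tool's x in degrees. A call has exactly 8 rows; each row is the pose to reach, as a shift and turn from the pose commanded when the call began, along the tool's axes at that moment; what a row does not reach only later rows make up. A row lasts 1/8 s, in which the tool goes at most 62.5 mm and 10.7 degrees, less where a joint would pass 70% of its speed; a pose out of reach is approached as far as the arm can. A call with a gripper value outside its range is refused whole. OPENING is the opening, from 0 (shut) to 1 (fully open), set as the call begins (- or left out, the last holds). The fingers move at their own pace and stop on an object; FORCE is the grip in N (left out, the last holds). Time passes only in rows, so rows that repeat a pose let the fingers close, or fill a call up. It gives the time, the measured TCP pose, the force and the opening at its end, in the units of the state.
- status.get_obs(): the state, without advancing time (a new reading comes with each control period).
- camera(name): name is "scene" or "top" or "wrist"; returns a dict with "color" (420x560x3 uint8, red, green, blue), "vfov" (degrees; the focal length in pixels is half the picture's height over the tangent of half this angle, whatever the lens; pixels are square), "cx", "cy" (the principal point, pixels), "rvec" (rotation vector, rad) and "tvec" (3), from world to camera coordinates, as OpenCV has them. Camera axes: x right, y down, z forward; pixel columns grow to the right and rows downward; lengths in m; the calibration is good to about 2 mm. A picture is of the moment at which its call begins. There is no depth.
- bot.job_done(): hands the job in, once; it reports no verdict.
The state is a dict: "time": time; "q": joint angles; "qd": joint speeds; "joint_efforts": joint torques, N m; "ee_pos": TCP position; "tcp_rot": TCP orientation; "wrist_force": force on the tool from outside, world axes, zero at the start; "torque": the same for the moment, N m; "opening": finger opening in m.
Only numpy, scipy, OpenCV 4.12 (cv2) and the standard library are available. Lean on these libraries where they do the work, as an engineer would, in place of code of your own. Each camera call takes 0.05 s, during which the arm holds its last target. There are 200 camera calls.

TASK

Take the tall plain plastic spacer out from between the clamp's jaws and put it in the open tray, and stand every drilled aluminium block lying on the bench in one straight row between the jaws, face to face along the clamp, centred on the jaws, wells up. Fold the handwheel's handle upright before you turn the wheel, crank the sliding jaw shut clockwise until the whole row is squeezed tight and has pressed the fixed jaw's sprung face well in, then fold the handle down flat again without loosening the clamp. Leave the bottle, beaker and tip box where they are.

Things in the scene. Friction and masses are not known exactly. Their poses are not given: they have to be found in the camera images.
- bay (a point): Middle of the clamp's bay, on its floor: the flat top of the 120 mm wide grey base plate, 12 mm above the bench, open at both sides. Axes of the clamp: y runs from the handwheel to the fixed jaw (the squeeze direction), x across, z up. Here the fixed jaw's sprung face stands, unpressed, at y = +66 mm, the sliding jaw's face at y = -66 mm plus the value of joint jaw. Bolted down.
- sprung_face (a joint): How far the sprung face plate of the fixed jaw (steel, 70 mm wide, 30 mm tall, 6 mm thick, on two brass pins, at the end away from the handwheel) is pressed back towards the fixed jaw behind it, m: 0 free, 0.006 fully in. Spring 5 N per mm; 3 to 5 mm in is well clamped.
- jaw_pad: Steel face plate of the sliding jaw, 70 mm wide, 30 mm tall, 12 mm thick. Its face is 66 mm to the -y side of its origin, which lies at bench height on the clamp's centre line; axes of the clamp.
- jaw (a joint): Travel of the sliding jaw towards the fixed jaw, m: 0 fully open (132 mm between the jaws), up to 0.090. Driven by the handwheel only, 5 mm per radian (31 mm a turn). It stays where it is left: the drive does not run back by itself.
- wheel (a joint): Angle of the handwheel, rad: grows clockwise seen from above, which closes the jaw (jaw = 0.005 x wheel); 0 to 18, starts at 0 to 2. Vertical axis. Friction 0.25 N m: about 5 N at the handle turns it; once the jaw meets the row it presses in the sprung face, fully after another 1.2 rad, when the force rises steeply.
- wheel_hub (a point): Centre of the top face of the handwheel, a black disc 120 mm across and 12 mm thick at the -y end of the clamp, its top 82 mm above the bench.
- handle (a joint): Angle of the folding handle, rad: 0 folded flat across the wheel, 1.57 upright (a stop). A slightly stiff hinge: it stays where it is left.
- handle_hinge (a point): Hinge of the folding handle: 50 mm from the wheel's axis and 18 mm above its top face, turns with the wheel. The hinge axis is level and tangent to the wheel.
- handle_tip (a point): Free end of the handle, a round white grip, 16 mm thick, that reaches 64 mm from the hinge and revolves freely on its own axis. Folded, it lies level from the hinge across the wheel's centre (14 mm beyond it), with 10 mm of clear space between grip and disc; upright, its end is 82 mm above the disc.
- block0: Aluminium drilled block (as used in a dry bath): 46 x 26 x 32 mm tall (own x, y, z), three dark 10 mm wells in its top, 90 g. Origin: centre of the underside, z up; on the bench at the start, or absent. The gripper can span the 46 mm.
- block1: Aluminium drilled block (as used in a dry bath): 46 x 26 x 32 mm tall (own x, y, z), three dark 10 mm wells in its top, 90 g. Origin: centre of the underside, z up; on the bench at the start, or absent. The gripper can span the 46 mm.
- block2: Aluminium drilled block (as used in a dry bath): 46 x 26 x 32 mm tall (own x, y, z), three dark 10 mm wells in its top, 90 g. Origin: centre of the underside, z up; on the bench at the start, or absent. The gripper can span the 46 mm.
- block3: Aluminium drilled block (as used in a dry bath): 46 x 26 x 32 mm tall (own x, y, z), three dark 10 mm wells in its top, 90 g. Origin: centre of the underside, z up; on the bench at the start, or absent. The gripper can span the 46 mm.
- spacer: Plain white plastic spacer without wells, 46 x 30 x 44 mm tall (own x, y, z), 60 g, standing in the bay at the start. Origin: centre of the underside.
- tray: Fixed open grey tray, 140 x 120 mm (own x, y), 28 mm tall, walls and floor 4 mm. Origin: centre of the underside.
- reagent: Bystander: glass bottle, 68 mm across, 150 mm tall. Origin: centre of the underside.
- beaker: Bystander: clear beaker, 70 mm across, 85 mm tall. Origin: centre of the underside.
- tip_box: Bystander: box of pipette tips, 80 x 120 x 50 mm tall. Origin: centre of the underside.

How it is judged (in metres and radians):
On the way, in this order (a step that is already met when the one before it is completed fails the run):
1. the handle is folded upright before the wheel is turned (value of joint handle above 1.35 rad and distance of handle_hinge from where it was at the start of the episode below 0.03 m), for 0.2 s.
2. the jaw is cranked tight onto the row of blocks with the handle up (value of joint handle above 1 rad and contact force between jaw_pad and anything else above 5 N and value of joint sprung_face above 0.001 m and x of block0 in the frame of bay between -0.012 and 0.012 m and y of block0 in the frame of bay between -0.066 and 0.068 m and z of each of block0, block1, block2, block3 in the frame of bay below 0.006 m and angle between each of block0, block1, block2, block3's own z axis and vertical below 0.12 rad and angle between the x axis of each of block0, block1, block2, block3 and the x axis of bay, either way round below 0.15 rad and x of block1 in the frame of bay between -0.012 and 0.012 m and y of block1 in the frame of bay between -0.066 and 0.068 m and x of block2 in the frame of bay between -0.012 and 0.012 m and y of block2 in the frame of bay between -0.066 and 0.068 m and x of block3 in the frame of bay between -0.012 and 0.012 m and y of block3 in the frame of bay between -0.066 and 0.068 m), for 0.2 s.
At the end, for the whole second after the job is handed in: Handle flat (0.2 rad); jaw presses with over 5 N, sprung face over 1 mm in; every block present stands between the jaws on the bay floor, within 12 mm of the centre line, upright and square to about 7 degrees; spacer in the tray; all at rest (value of joint handle below 0.2 rad and contact force between jaw_pad and anything else above 5 N and value of joint sprung_face above 0.001 m and x of block0 in the frame of bay between -0.012 and 0.012 m and y of block0 in the frame of bay between -0.066 and 0.068 m and z of each of block0, block1, block2, block3 in the frame of bay below 0.006 m and angle between each of block0, block1, block2, block3's own z axis and vertical below 0.12 rad and angle between the x axis of each of block0, block1, block2, block3 and the x axis of bay, either way round below 0.15 rad and x of block1 in the frame of bay between -0.012 and 0.012 m and y of block1 in the frame of bay between -0.066 and 0.068 m and x of block2 in the frame of bay between -0.012 and 0.012 m and y of block2 in the frame of bay between -0.066 and 0.068 m and x of block3 in the frame of bay between -0.012 and 0.012 m and y of block3 in the frame of bay between -0.066 and 0.068 m and x of spacer in the frame of tray between -0.062 and 0.062 m and y of spacer in the frame of tray between -0.052 and 0.052 m and height (world z) of spacer below 0.035 m and linear speed of each of block0, block1, block2, block3, spacer below 0.02 m/s); the robot touches nothing.
It fails at once if a bystander is pushed aside by more than 3 cm (distance of any of reagent, beaker, tip_box from where it was at the start of the episode above 0.03 m).
Of block0, block1, block2, block3 only 2 to 4 are there at a start; the rules pass over those that are not, and their reading is None.
At some moment in a run one of block0, block1, block2, block3 may be knocked a few centimetres aside while the robot is not near it.
It also fails if it takes over 210 s, if anything falls off the work surface, if the arm or the gripper's body presses on something with over 40 N, if the wrist force passes 120 N, or if a joint passes its speed limit or range.

## Working session

There is one attempt and no reset: what is moved stays moved. The work goes in short steps, Python scripts to look and compute and a shell command to move; the robot and the scene stay as the last step left them, time stands still between calls to the robot, and variables do not carry over. Pictures are saved under pics/ and viewed, about 12 in all and at most 16, crops included, and the job is handed in when it is done.

```bash
ls; mkdir -p pics; cat > h.py <<'E'
import numpy as np, cv2
from workcell import status, camera, bot
from scipy.spatial.transform import Rotation as Ro
def K(c):
    h,w=c["color"].shape[:2]; f=h/2/np.tan(np.radians(c["vfov"])/2)
    return np.array([[f,0,c["cx"]],[0,f,c["cy"]],[0,0,1]])
def ray(c,u,v):
    R=cv2.Rodrigues(np.array(c["rvec"],float))[0]; t=np.array(c["tvec"],float).ravel()
    return -R.T@t, R.T@np.linalg.inv(K(c))@np.array([u,v,1.])
def onplane(c,u,v,z):
    o,d=ray(c,u,v); return o+d*(z-o[2])/d[2]
def proj(c,P):
    return cv2.projectPoints(np.array(P,float).reshape(-1,3),np.array(c["rvec"],float),np.array(c["tvec"],float),K(c),None)[0].reshape(-1,2)
def save(c,n): cv2.imwrite(f"pics/{n}.png",c["color"][:,:,::-1])
def shot(name,n):
    import pickle
    c=camera(name); save(c,n); pickle.dump(c,open(f"pics/{n}.pkl","wb")); return c
def load(n):
    import pickle; return pickle.load(open(f"pics/{n}.pkl","rb"))
def rot():
    return Ro.from_euler('xyz',status.get_obs()["tcp_rot"],degrees=True).as_matrix()
def go(p,yaw=None):
    """print shift (mm) in tool axes to TCP world p, and tool-axes matrix"""
    o=status.get_obs(); R=rot(); print("shift",np.round(1000*R.T@(np.array(p)-o["ee_pos"]),1))
E
python3 - <<'E'
from h import *
o=status.get_obs(); print(o); print(rot().round(3), bot.grasp_offset)
for n in("scene","top","wrist"):
    c=shot(n,n+"0"); print(n,c["vfov"],c["cx"],c["cy"],ray(c,c["cx"],c["cy"]))
E
```

```text
pics
{'time': 0.0, 'q': array([7.13871567e+01, 5.01152932e+00, 1.00334823e+01, 9.51009518e+01,
       7.66663121e-04, 9.00018305e+01]), 'qd': array([-0.06627962, -0.01294029,  0.06205173,  0.03192293, -0.03362083,
       -0.11954844]), 'joint_efforts': array([ 1.02644317e-04, -5.20386600e+01,  4.64805400e+01,  1.63963489e-02,
        8.19181105e-05,  8.22459242e-06]), 'ee_pos': array([0.17546258, 0.5210021 , 0.23057026]), 'tcp_rot': array([ -90.55419277,   89.92099751, -109.16886708]), 'wrist_force': array([ 0.38453355,  0.20928895, -0.12781723]), 'torque': array([-0.02151195, -0.04771316,  0.01951463]), 'opening': 0.08515254240852628}
[[-0.     0.319  0.948]
 [-0.001  0.948 -0.319]
 [-1.    -0.001 -0.   ]] 0.0187
scene 49.00186603341688 275.9565210248779 203.48132885190412 (array([1.11863675, 0.82259809, 1.02207774]), array([-0.41665089, -0.57988599, -0.70009591]))
top 44.39379325513139 281.0299534505962 200.0595956232547 (array([0.36551318, 0.04931643, 1.51417232]), array([ 0.14261597,  0.00542528, -0.98976323]))
wrist 68.85380658517568 280.302268341773 213.1567281559177 (array([0.11244765, 0.5409465 , 0.37224538]), array([ 0.24585534, -0.08373466, -0.965683  ]))
```

View pics/top0.png

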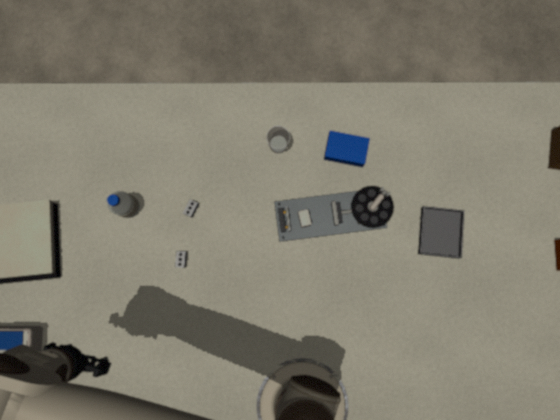

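View pics/scene0.png

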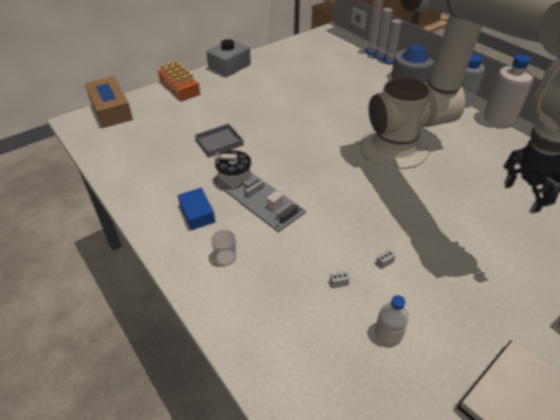

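The top view shows two blocks at about (191,208) and (181,259). The clamp runs from the fixed jaw (284,219) to the wheel (372,207), with the spacer at (305,217). The tray is at (441,232), the beaker at (279,140), the tip box at (347,148) and the bottle at (120,203). Next I'll take an enlarged crop for detail.

```bash
python3 - <<'E'
from h import *
c=load("top0"); a=cv2.resize(c["color"][170:270,165:475],None,fx=2.58,fy=2.58,interpolation=cv2.INTER_CUBIC)
s=load("scene0"); b=cv2.resize(s["color"][130:240,180:320],None,fx=3,fy=3,interpolation=cv2.INTER_CUBIC)
im=np.zeros((600,800,3),np.uint8); im[:258]=a[:258,:800]; im[260:590,:420]=b
cv2.imwrite("pics/crop.png",im[:,:,::-1])
for n,u,v,z in [("blkA",191,208,.032),("blkB",181,259,.032),("spacer",305,217,.056),("hub",372,207,.082),("plateFL",276,203,.012),("plateFR",281,241,.012),("tray",441,232,.02),("bottle",113,199,.15),("beaker",279,140,.04),("tip",347,148,.05)]:
    print(n,onplane(c,u,v,z).round(3))
E
```

```text
blkA [0.556 0.319 0.032]
blkB [0.409 0.344 0.032]
spacer [ 0.527 -0.011  0.056]
hub [ 0.552 -0.198  0.082]
plateFL [0.573 0.072 0.012]
plateFR [0.461 0.058 0.012]
tray [ 0.486 -0.407  0.02 ]
bottle [0.566 0.508 0.15 ]
beaker [0.757 0.063 0.04 ]
tip [ 0.729 -0.135  0.05 ]
```

View pics/crop.png

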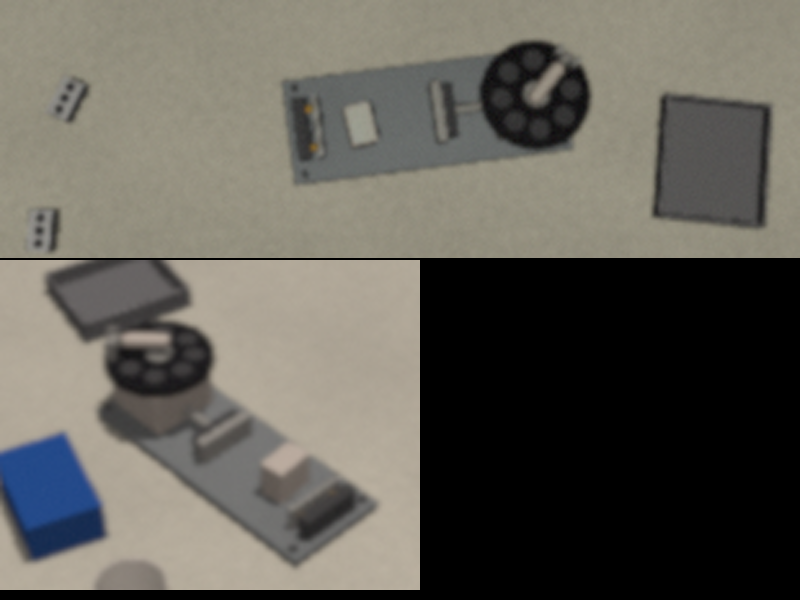

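The clamp's y axis points roughly along world +y, yawed about +7°. I'll move above the clamp for a near look, which also lets me check for blocks hidden under the arm.

```bash
python3 -m jog '-4 -36 39 0;-10 -72 77 0;-15 -108 116 0;-20 -144 155 0;-25 -180 193 0;-30 -216 232 0;-35 -252 270 0;-40 -286 306 0'
python3 -m jog '-2 -30 32 8;-4 -60 64 16;-6 -90 96 24;-8 -120 128 32;-10 -150 158 40;-10 -175 185 48;-10 -196 210 56;-10 -196 210 64' 
python3 - <<'E'
from h import *
for n in("wrist","top"): shot(n,n+"1")
print(status.get_obs()["q"],rot().round(3))
E
```

```text
time: 1.15
ee_pos: [0.3747, 0.1509, 0.2714]
tcp_rot: [35.1, 90.0, 16.5]
wrist_force: [0.7, 1.2, -0.0]
opening: 0.0852
time: 2.15
ee_pos: [0.5113, -0.102, 0.2801]
tcp_rot: [-101.5, 89.9, 175.5]
wrist_force: [-0.6, 0.2, -0.3]
opening: 0.0854
[-1.11547232e+01  2.40022015e+00  1.29300900e+01  1.00592938e+02
  1.44342820e-03  7.16039482e+01] [[-0.001  0.992  0.126]
 [ 0.     0.126 -0.992]
 [-1.    -0.001 -0.   ]]
```

View pics/wrist1.png

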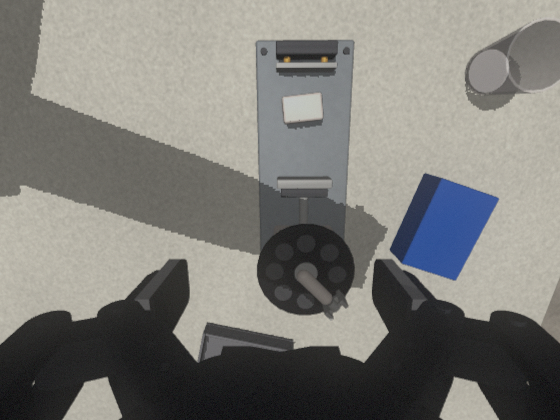

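The wrist view shows the plate's top corners at (258,41) and (354,42), the spacer top at (302,108), the sliding jaw face at row 179 and the wheel disc centred near (306,269). The handle runs from its hinge near (337,301) to its tip near (303,268).

```bash
cat > m1.py <<'E'
from h import *
c=load("wrist1"); im=c["color"].astype(int); g=cv2.cvtColor(c["color"],cv2.COLOR_RGB2GRAY)
P=lambda u,v,z:onplane(c,u,v,z)
# plate corners
a=P(257.5,41,.012);b=P(354,41.5,.012);print("corners",a.round(4),b.round(4),"width",np.linalg.norm(a-b), "yaw",np.degrees(np.arctan2(*(b-a)[1::-1])))
# plate edges lower
for v in (70,110,150): 
    row=g[v,240:375]; 
    d=np.abs(np.diff(cv2.GaussianBlur(g[v-2:v+3].astype(np.float32),(5,5),0)[2])); l=250+d[250:270].argmax();r=340+d[340:365].argmax()
    L,R_=P(l+.5,v,.012),P(r+.5,v,.012); print(v,l,r,L.round(4),R_.round(4),"mid",((L+R_)/2).round(4),np.linalg.norm(L-R_))
# disc
m=((g<75)).astype(np.uint8); m[:, :250]=0; m[:222]=0;m[:,365:]=0;m[318:]=0
# spacer
w=((im.min(2)>120)).astype(np.uint8); w[:88]=0;w[130:]=0;w[:,:275]=0;w[:,335:]=0
cs=max(cv2.findContours(w,0,1)[0],key=cv2.contourArea); r=cv2.minAreaRect(cs);print("spacer",r);bx=cv2.boxPoints(r)
q=[P(u,v,.056) for u,v in bx]; print(np.round(q,4),"ctr",np.mean(q,0).round(4)); e=q[0]-q[1];f=q[1]-q[2];print(np.linalg.norm(e),np.linalg.norm(f),np.degrees(np.arctan2(e[1],e[0])),np.degrees(np.arctan2(f[1],f[0])))
# disc: extents by ray
cs=cv2.findContours(m,0,1)[0];cs=max(cs,key=cv2.contourArea);hull=cv2.convexHull(cs)[:,0]
W=np.array([P(u,v,.082)[:2] for u,v in hull]);ctr,rad=cv2.minEnclosingCircle((W*1000).astype(np.float32));print("disc",ctr,rad)
for nm,u,v in(("hinge",337,301),("tip",303,269)): print(nm,P(u,v,.100).round(4))
print("sprung",P(277,69,.042).round(4),P(335,69,.042).round(4)," jawface",P(278,179,.042).round(4),P(331,179,.042).round(4))
x=cv2.resize(c["color"][210:330,245:385],None,fx=5,fy=5,interpolation=cv2.INTER_CUBIC); x=np.clip(x.astype(int)*2,0,255).astype(np.uint8); cv2.imwrite("pics/wheel1.png",x[:,:,::-1])
E
python3 m1.py
```

```text
corners [0.4621 0.0623 0.012 ] [0.5775 0.0758 0.012 ] width 0.11612912301111691 yaw 6.696315367496197
70 255 352 [0.463 0.03  0.012] [0.5814 0.0445 0.012 ] mid [0.5222 0.0373 0.012 ] 0.11932963635589074
110 256 350 [ 0.469  -0.0163  0.012 ] [ 0.5874 -0.0018  0.012 ] mid [ 0.5282 -0.0091  0.012 ] 0.11935318691631432
150 257 348 [ 0.4753 -0.0658  0.012 ] [ 0.5938 -0.0512  0.012 ] mid [ 0.5346 -0.0585  0.012 ] 0.11937830392214693
spacer ((304.4999694824219, 108.49998474121094), (40.99999237060547, 58.99999237060547), 90.0)
[[ 0.4907  0.007   0.056 ]
 [ 0.5559  0.015   0.056 ]
 [ 0.5632 -0.0285  0.056 ]
 [ 0.4958 -0.0367  0.056 ]] ctr [ 0.5264 -0.0108  0.056 ]
0.06570784152346651 0.044075729142830235 -173.026145884787 99.58345338627133
disc (555.5587768554688, -198.8911590576172) 65.48773956298828
hinge [ 0.592 -0.222  0.1  ]
tip [ 0.5465 -0.1863  0.1   ]
sprung [0.4901 0.0291 0.042 ] [0.5557 0.0371 0.042 ]  jawface [ 0.5063 -0.0959  0.042 ] [ 0.5719 -0.0879  0.042 ]
```

View pics/wheel1.png

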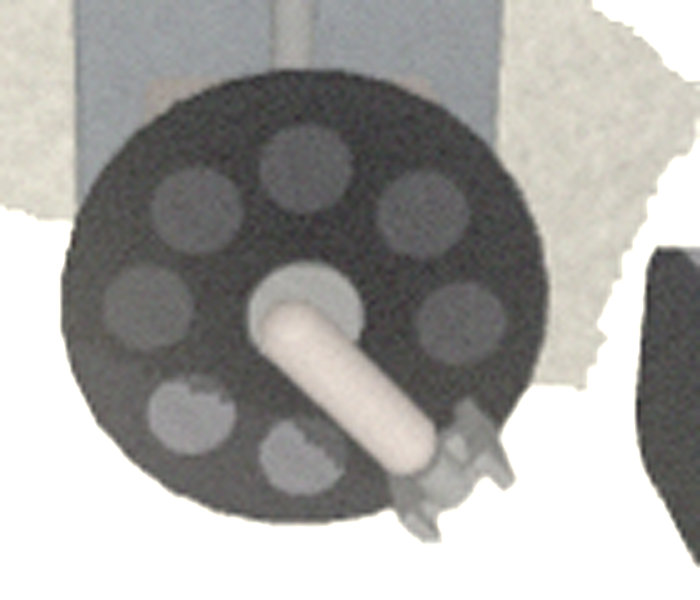

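```bash
python3 - <<'E'
from h import *
c=load("wrist1");P=lambda u,v,z:onplane(c,u,v,z)
g=cv2.cvtColor(c["color"],cv2.COLOR_RGB2GRAY)
print(g[85:132:4,270:340:4])
sx=[P(*p,.056) for p in((282,97),(320,93),(324,119),(285,124))]; print(np.round(sx,4),np.mean(sx,0))
for i in range(4):
    e=sx[(i+1)%4]-sx[i];print(np.linalg.norm(e),np.degrees(np.arctan2(e[1],e[0])))
h=P(306,269,.082);print("hub",h)
for n,u,v in(("hinge",335,302),("gripA",245+405/5,210+450/5),("gripB",245+290/5,210+325/5)):
    p=P(u,v,.1);print(n,p,np.linalg.norm((p-h)[:2]),np.degrees(np.arctan2(*(p-h)[1::-1])))
t=load("top0")
s=t["color"][200:265,415:470];print("tray corners",[onplane(t,u,v,.028).round(4) for u,v in((423,207),(464,209),(461,258),(418,254))])
print("traywrist",P(206,326,.028),P(293,343,.028))
E
```

```text
[[140 139 139 137 138 136 135 137 134 134 134 134 133 134 132 130 130 130]
 [142 140 140 140 137 136 136 140 134 134 135 135 134 133 132 134 131 131]
 [140 139 140 139 136 137 138 138 129 142 139 162 180 134 134 133 128 131]
 [140 139 139 133 182 189 193 194 196 195 194 194 193 119 130 135 131 132]
 [141 140 138 139 195 197 196 195 194 194 194 194 192 111 132 133 130 133]
 [142 140 139 112 193 194 196 194 194 195 193 194 191 131 134 133 135 134]
 [141 142 143 116 193 195 194 195 192 194 194 194 192 153 135 132 130 132]
 [141 140 141 122 195 195 194 194 194 192 194 194 192 160 134 134 131 131]
 [140 139 137 133 192 194 195 193 192 192 192 188 186 151 132 134 133 133]
 [139 138 144 137 179 139 148 131 113  85  76  78  83  94 135 134 131 134]
 [141 141 141 144 132  84  86  86  84  84  85  84 103 131 133 134 137 137]
 [141 139 140 140 140 139 133 138 138 140 134 136 133 130 135 135 135 135]]
[[ 0.4996 -0.0014  0.056 ]
 [ 0.5412  0.0079  0.056 ]
 [ 0.5501 -0.019   0.056 ]
 [ 0.5066 -0.0299  0.056 ]] [ 0.52435819 -0.01058196  0.056     ]
0.042689981675743026 12.626411651069986
0.028346008037403732 -71.82969593306565
0.04483731174048832 -165.9947429483519
0.02929857120937982 103.80788551516252
hub [ 0.55254593 -0.19411162  0.082     ]
hinge [ 0.58988609 -0.22358314  0.1       ] 0.04756950643299768 -38.283020772123216
gripA [ 0.57893778 -0.22227215  0.1       ] 0.03859462516723201 -46.856973052732336
gripB [ 0.54755637 -0.19369969  0.1       ] 0.005006534376337385 175.28049175118912
tray corners [array([ 0.5581, -0.3552,  0.028 ]), array([ 0.552 , -0.4739,  0.028 ]), array([ 0.4105, -0.4579,  0.028 ]), array([ 0.4222, -0.3353,  0.028 ])]
traywrist [ 0.42701412 -0.32769016  0.028     ] [ 0.55841849 -0.34100118  0.028     ]
```

```bash
python3 - <<'E'
from h import *
c=load("wrist1");P=lambda u,v,z:onplane(c,u,v,z)
im=c["color"];w=(im.min(2)>165).astype(np.uint8); w[:88]=0;w[130:]=0;w[:,:275]=0;w[:,335:]=0
cs=max(cv2.findContours(w,0,1)[0],key=cv2.contourArea)
W=np.array([P(u,v,.056)[:2] for u,v in cs[:,0]],np.float32); r=cv2.minAreaRect(W*1000);print("spacer",r)
go([r[0][0]/1000,r[0][1]/1000,.15])
t=load("top0")
for n,box in(("A",(180,195,202,222)),("B",(170,245,195,272))):
    x0,y0,x1,y1=box;s=t["color"][y0:y1,x0:x1];hsv=s.astype(int);g=s.min(2)
    # blueish-grey/dark vs beige bench
    m=(np.abs(s[:,:,0].astype(int)-s[:,:,2])<12).astype(np.uint8)
    k=max(cv2.findContours(m,0,1)[0],key=cv2.contourArea);W=np.array([onplane(t,u+x0,v+y0,.032)[:2] for u,v in k[:,0]],np.float32);print(n,cv2.minAreaRect(W*1000))
E
```

```text
spacer ((523.3994750976562, -9.363275527954102), (42.51089096069336, 26.42163848876953), 12.937675476074219)
shift [130.7  24.2 -89. ]
A ((556.6538696289062, 319.3527526855469), (31.574155807495117, 46.61597442626953), 63.476356506347656)
B ((409.7257995605469, 344.0581359863281), (33.04799270629883, 46.72792053222656), 85.16657257080078)
```

```bash
python3 -m jog '30 4 -14 -1;70 10 -36 -3;110 17 -62 -5;150 22 -82 -6;180 24 -89 -6;210 24 -89 -6;235 24 -89 -6;252 24 -89 -6' 1
python3 -m jog '4 0 0 0;4 0 0 0;4 0 0 0;4 0 0 0;4 0 0 0;4 0 0 0;4 0 0 0;4 0 0 0' 0 30
python3 -m jog '-15 0 0 0;-40 0 0 0;-70 0 0 0;-95 0 0 0;-115 0 0 0;-120 0 0 0;-120 0 0 0;-120 0 0 0'
python3 - <<'E'
from h import *
print(rot().round(3)); shot("wrist","wrist2")
t=np.mean([[.5581,-.3552],[.552,-.4739],[.4105,-.4579],[.4222,-.3353]],0);print(t);go([*t,.1])
E
```

```text
time: 3.25
ee_pos: [0.5224, -0.0085, 0.0281]
tcp_rot: [-106.0, 89.9, 177.5]
wrist_force: [0.8, -0.3, 0.4]
opening: 0.0853
time: 4.25
ee_pos: [0.5237, -0.0089, 0.0263]
tcp_rot: [74.9, 89.9, -1.7]
wrist_force: [-0.2, 0.0, 6.0]
opening: 0.0455
time: 5.25
ee_pos: [0.5226, -0.0088, 0.1444]
tcp_rot: [-105.3, 89.9, 178.1]
wrist_force: [0.5, -0.3, -0.7]
opening: 0.0457
[[-0.001  0.973  0.232]
 [ 0.     0.232 -0.973]
 [-1.    -0.001 -0.   ]]
[ 0.4857   -0.405575]
shift [  44.4 -127.8  377.4]
```

```bash
python3 -m jog '0 -16 46 2;0 -32 94 4;0 -48 142 6;0 -64 190 8;0 -80 237 10;0 -97 285 12;0 -113 333 14;0 -126 372 16'
python3 - <<'E'
from h import *
print(rot().round(3)); c=shot("wrist","wrist2")
go([.4857,-.4056,.0195])
E
```

```text
time: 6.3
ee_pos: [0.4859, -0.4017, 0.1443]
tcp_rot: [-123.5, 89.9, 143.8]
wrist_force: [0.8, 1.0, -0.6]
opening: 0.0453
[[-0.001  0.999 -0.047]
 [ 0.001 -0.047 -0.999]
 [-1.    -0.001 -0.001]]
shift [ 1.242e+02  8.000e-01 -1.000e-01]
```

View pics/wrist2.png

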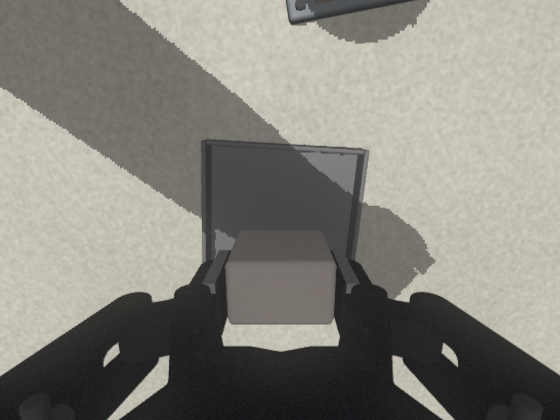

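The spacer is held, with the tray behind it (top rim corners at (203,141) and (368,150)). I'll lower it in.

```bash
python3 -c "
from h import *
c=load('wrist2');print(onplane(c,203,141,.028),onplane(c,368,150,.028))"
python3 -m jog '20 0 0 2;45 0 0 4;70 0 0 4;95 0 0 4;115 0 0 4;124 0 0 4;124 0 0 4;124 0 0 4'
python3 -m jog '0 0 0 0;0 0 0 0;0 0 0 0;-10 0 0 0;-35 0 0 0;-70 0 0 0;-105 0 0 0;-125 0 0 0' 0.75
python3 - <<'E'
from h import *
print(rot().round(3)); go([.545,-.1893,.15])
E
```

```text
[ 0.42433839 -0.34230141  0.028     ] [ 0.55965573 -0.35600225  0.028     ]
time: 7.35
ee_pos: [0.4871, -0.4003, 0.0223]
tcp_rot: [56.6, 89.9, -40.0]
wrist_force: [-0.3, 0.2, 0.3]
opening: 0.0455
time: 8.35
ee_pos: [0.4871, -0.4003, 0.1494]
tcp_rot: [57.3, 89.8, -39.3]
wrist_force: [0.5, -0.1, -0.7]
opening: 0.0644
[[ 0.002  0.993 -0.115]
 [-0.002 -0.115 -0.993]
 [-1.     0.003  0.002]]
shift [  -0.9   33.2 -216.3]
```

```bash
python3 -m jog '-10 5 -25 -8;-20 10 -55 -16;-30 15 -90 -24;-40 20 -125 -32;-40 25 -160 -40;-40 30 -190 -48;-40 36 -209 -55;-40 42 -212 -55' 1
python3 - <<'E'
from h import *
print(rot().round(3)); c=shot("wrist","wrist3"); print(proj(c,[[.5525,-.194,.082],[.59,-.225,.1]]))
E
```

```text
time: 9.35
ee_pos: [0.5532, -0.1933, 0.1872]
tcp_rot: [21.9, 89.9, -19.7]
wrist_force: [-0.4, 0.2, 0.3]
opening: 0.0855
[[ 0.001  0.663  0.748]
 [-0.     0.748 -0.663]
 [-1.     0.     0.001]]
[[280.76343837 211.95016154]
 [282.864486   275.0616905 ]]
```

View pics/wrist3.png

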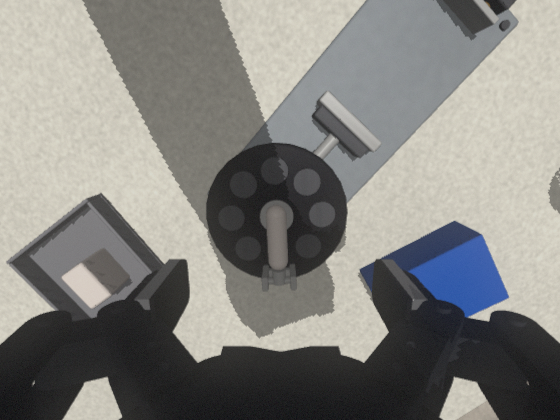

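```bash
python3 - <<'E'
from h import *
c=load("wrist3");P=lambda u,v,z:onplane(c,u,v,z)
h=P(277.3,211.3,.082);a=P(276.5,215,.1);b=P(279,262,.1);print("hub",h,"grip",a,b,"ang",np.degrees(np.arctan2(*(b-a)[1::-1])))
for z in(.1,):
    q=P(279.7,277,z);print("hinge",q,np.linalg.norm((q-h)[:2]),np.degrees(np.arctan2(*(q-h)[1::-1])))
R=rot();print("rel mm (tool axes)",(1000*R.T@(h-np.array([*status.get_obs()['ee_pos']]))).round(1),(1000*R.T@(q-status.get_obs()['ee_pos'])).round(1), (1000*R.T@(a-status.get_obs()['ee_pos'])).round(1))
print("box",P(360,275,.05))
E
```

```text
hub [ 0.55016629 -0.19578548  0.082     ] grip [ 0.54853372 -0.19494901  0.1       ] [ 0.57926157 -0.21968084  0.1       ] ang -38.82943348583479
hinge [ 0.58958248 -0.22809061  0.1       ] 0.05096329256116905 -39.337718838294734
rel mm (tool axes) [104.8  -3.9  -1.4] [86.9 -1.8 49.5] [86.8 -4.3 -3.2]
box [ 0.65999044 -0.18365056  0.05      ]
```

```bash
python3 -m jog '20 -2 2 -2;45 -4 4 -2;70 -4 4 -2;90 -4 4 -2;97 -4 4 -2;97 -4 4 -2;97 -4 4 -2;97 -4 4 -2' 1
python3 -m jog '0 0 0 0;0 0 0 0;0 0 0 0;0 0 0 0;0 0 0 0;0 0 0 0;0 0 0 0;0 0 0 0' 0 25
python3 -c "
from h import *
import numpy as np
o=status.get_obs();print(o['ee_pos'],rot().round(3))
for f in range(0,91,10): print(f,(45.5*np.array([-np.sin(np.radians(f)),1-np.cos(np.radians(f))])).round(1))"
```

```text
time: 10.4
ee_pos: [0.5535, -0.2, 0.0902]
tcp_rot: [18.1, 89.9, -21.6]
wrist_force: [0.2, -0.3, -0.6]
opening: 0.0858
time: 11.4
ee_pos: [0.5537, -0.1989, 0.0894]
tcp_rot: [92.4, 89.9, 52.9]
wrist_force: [1.9, 4.6, -0.7]
opening: 0.015
[ 0.55372061 -0.19893161  0.08939799] [[ 0.001  0.637  0.771]
 [ 0.002  0.771 -0.637]
 [-1.     0.002 -0.   ]]
0 [-0.  0.]
10 [-7.9  0.7]
20 [-15.6   2.7]
30 [-22.7   6.1]
40 [-29.2  10.6]
50 [-34.9  16.3]
60 [-39.4  22.7]
70 [-42.8  29.9]
80 [-44.8  37.6]
90 [-45.5  45.5]
```

```bash
python3 -m jog '-4 1 0 0;-8 2 0.7 0;-12 2 1.5 0;-15.6 2 2.7 0;-19 2 4.3 0;-22.7 2 6.1 0;-26 2 8.3 0;-29 2 10.6 0'
python3 -m jog '-3 0 2.8 0;-5.7 0 5.7 0;-8 0 8.9 0;-10.2 0 12.1 0;-12 0 15.6 0;-13.6 0 19.3 0;-13.6 0 19.3 0;-13.6 0 19.3 0'
```

```text
time: 12.4
ee_pos: [0.5624, -0.2051, 0.1184]
tcp_rot: [-153.5, 90.0, 166.9]
wrist_force: [-1.4, 0.2, -5.7]
opening: 0.0147
time: 13.4
ee_pos: [0.5777, -0.2175, 0.1323]
tcp_rot: [14.6, 89.9, -25.0]
wrist_force: [-2.7, -1.0, 0.4]
opening: 0.0145
```

```bash
python3 -m jog '-1.1 0 3.8 0;-2 0 7.7 0;-2.4 0 11.6 0;-2.7 0 14 0;-2.7 0 15.6 0;-2.7 0 17 0;-2.7 0 17 0;-2.7 0 17 0'
python3 - <<'E'
from h import *
shot("wrist","wrist4"); s=shot("scene","scene4"); im=cv2.resize(s["color"][100:220,170:310],None,fx=4,fy=4,interpolation=cv2.INTER_CUBIC);cv2.imwrite("pics/scene4c.png",im[:,:,::-1])
E
```

```text
time: 14.4
ee_pos: [0.5906, -0.2282, 0.1353]
tcp_rot: [21.5, 90.0, -18.1]
wrist_force: [-4.6, 1.1, 3.3]
opening: 0.0141
```

View pics/wrist4.png

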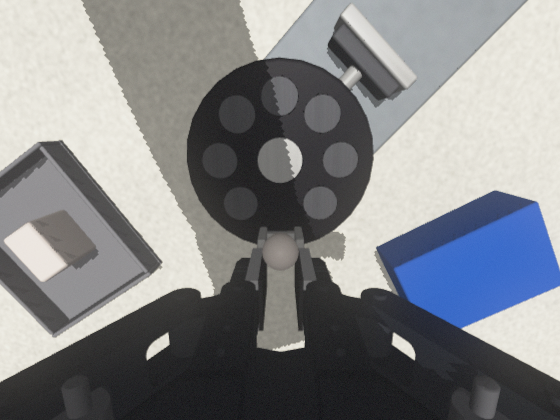

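```bash
python3 - <<'E'
from h import *
c=load("wrist4");P=lambda u,v,z:onplane(c,u,v,z)
h=P(280.3,151.8,.082);e=P(281,250,.164);print("hub",h,"end",e,np.linalg.norm((e-h)[:2]),np.degrees(np.arctan2(*(e-h)[1::-1])))
print(status.get_obs()["q"])
E
```

```text
hub [ 0.54895642 -0.19560177  0.082     ] end [ 0.5742707  -0.21625962  0.164     ] 0.03267352560224647 -39.21633768361602
[-2.11247152e+01  1.55640501e+01  1.15785771e+01  8.59737235e+01
 -2.24652762e-04  1.84806641e+01]
```

```bash
python3 - <<'E'
from h import *
c=load("wrist4")
h=np.array([.5495,-.1956]);d=np.array([np.cos(np.radians(-39.3)),np.sin(np.radians(-39.3))])
for th in (70,75,80,85,90):
    r=.05-.064*np.cos(np.radians(th));print(th,proj(c,[[*(h+d*r),.1+.064*np.sin(np.radians(th))],[*(h+d*(.05-.03*np.cos(np.radians(th)))),.1+.03*np.sin(np.radians(th))]]).round(0).tolist())
t=status.get_obs()["ee_pos"];print(proj(c,[t,t+[0,0,.0187]]),(np.array(t)[:2]-h)@d, ray(c,280,200)[0])
im=cv2.resize(c["color"][215:345,215:350],None,fx=4,fy=4,interpolation=cv2.INTER_CUBIC);im=np.clip(im.astype(int)*1.8,0,255).astype(np.uint8);cv2.imwrite("pics/w4c.png",im[:,:,::-1])
E
```

```text
70 [[282.0, 237.0], [281.0, 237.0]]
75 [[282.0, 251.0], [281.0, 242.0]]
80 [[282.0, 264.0], [282.0, 248.0]]
85 [[282.0, 278.0], [282.0, 253.0]]
90 [[282.0, 290.0], [282.0, 257.0]]
[[283.21464541 265.96858321]
 [283.62636953 283.9838079 ]] 0.05237893361338989 [ 0.53901963 -0.18751896  0.27690487]
```

View pics/w4c.png

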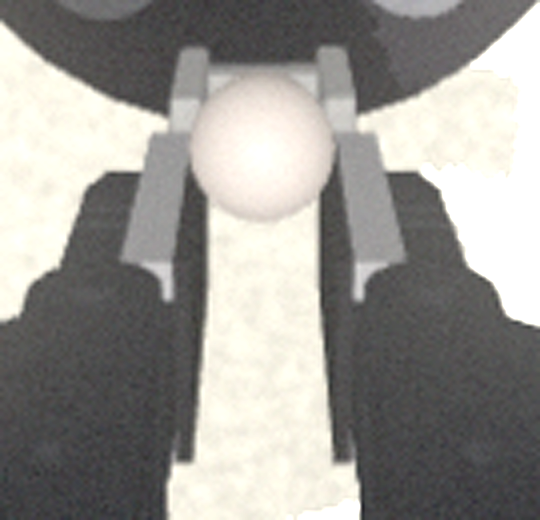

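The handle stands only about 75° up (its end is at (281,252)), because the pads slid towards its inner edge. I'll regrip lower and more centrally, then push it to the stop.

```bash
python3 -m jog '0 0 0 0;0 0 0 0;0 0 -4 0;3 0 -8 0;8 0 -10 0;12 0 -10 0;15 0 -10 0;15 0 -10 0' 0.4
python3 -m jog '0 0 0 0;0 0 0 0;0 0 0 0;0 0 0 0;0 0 0 0;0 0 0 0;0 0 0 0;0 0 0 0' 0 40
python3 -m jog '-0.5 0 2 0;-1 0 4 0;-1 0 6 0;-1 0 8 0;-1 0 9 0;-1 0 10 0;-1 0 10 0;-1 0 10 0'
python3 - <<'E'
from h import *
c=shot("wrist","wrist5");im=c["color"].astype(int)
m=((im[:,:,0]>90)&(im[:,:,0]-im[:,:,2]>8)&(im[:,:,0]-im[:,:,2]<40)).astype(np.uint8)
im=c["color"][130:330,190:370];im=cv2.resize(im,None,fx=4,fy=3,interpolation=cv2.INTER_CUBIC)
im=np.clip(im.astype(int)*1.6,0,255).astype(np.uint8);cv2.imwrite("pics/w5c.png",im[:,:,::-1])
h=np.array([.5495,-.1956]);d=np.array([np.cos(np.radians(-39.3)),np.sin(np.radians(-39.3))])
for th in (75,80,85,90):
    r=.05-.064*np.cos(np.radians(th));print(th,proj(c,[[*(h+d*r),.1+.064*np.sin(np.radians(th))]]).round(0).tolist())
E
```

```text
time: 15.5
ee_pos: [0.5827, -0.2218, 0.1192]
tcp_rot: [-155.7, 90.0, 164.7]
wrist_force: [0.6, 0.3, 1.1]
opening: 0.034
time: 16.5
ee_pos: [0.5829, -0.2219, 0.1198]
tcp_rot: [7.5, 90.0, -32.1]
wrist_force: [-0.5, -0.3, 2.4]
opening: 0.0152
time: 17.5
ee_pos: [0.589, -0.2269, 0.1204]
tcp_rot: [-177.7, 89.8, 142.8]
wrist_force: [-9.3, 6.3, 6.3]
opening: 0.0148
75 [[282.0, 271.0]]
80 [[282.0, 287.0]]
85 [[282.0, 302.0]]
90 [[282.0, 316.0]]
```

View pics/w5c.png

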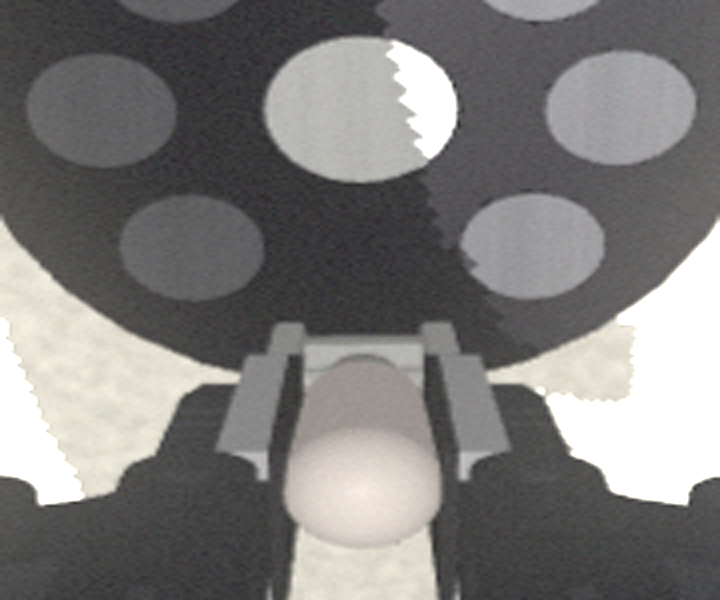

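The handle is now upright against its stop, with the end ball at row ~293–310 and 11 N of reaction. I'll release it and go to the blocks.

```bash
python3 -m jog '0 0 -2 0;0 0 -2 0;-20 0 -2 0;-55 0 -2 0;-90 0 -2 0;-120 0 -2 0;-130 0 -2 0;-130 0 -2 0' 0.5
python3 - <<'E'
from h import *
go([.51,.27,.25]);print(rot().round(3))
E
```

```text
time: 18.55
ee_pos: [0.5893, -0.2271, 0.2503]
tcp_rot: [14.1, 90.0, -25.5]
wrist_force: [-0.5, 0.3, -0.6]
opening: 0.0423
shift [ 2.000e-01  3.324e+02 -3.780e+02]
[[ 0.     0.638  0.77 ]
 [-0.     0.77  -0.638]
 [-1.     0.     0.   ]]
```

```bash
python3 -m jog '0 37 -42 8;0 74 -84 16;0 111 -126 24;0 148 -168 32;0 185 -210 40;0 222 -252 48;0 259 -294 56;0 296 -336 64'
python3 - <<'E'
from h import *
go([.50,.26,.25]);print(rot().round(3))
E
```

```text
time: 19.55
ee_pos: [0.5179, 0.2169, 0.2487]
tcp_rot: [-51.2, 89.9, -155.0]
wrist_force: [0.0, 0.4, -0.1]
opening: 0.0431
shift [ -1.3 -27.8 -37.5]
[[-0.002  0.971 -0.24 ]
 [-0.001 -0.24  -0.971]
 [-1.    -0.002  0.001]]
```

```bash
python3 -m jog '0 -14 -20 6;0 -28 -38 13;0 -28 -38 13;0 -28 -38 13;0 -28 -38 13;0 -28 -38 13;0 -28 -38 13;0 -28 -38 13' 1
python3 - <<'E'
from h import *
c=shot("wrist","wrist6");shot("top","top6");print(proj(c,[[.5567,.3194,.032],[.41,.344,.032]]))
E
```

```text
time: 20.55
ee_pos: [0.5007, 0.2587, 0.2506]
tcp_rot: [137.0, 90.0, 20.4]
wrist_force: [0.4, 0.2, -0.6]
opening: 0.0857
[[300.93893421 116.81823134]
 [177.67844583 156.34479432]]
```

View pics/wrist6.png

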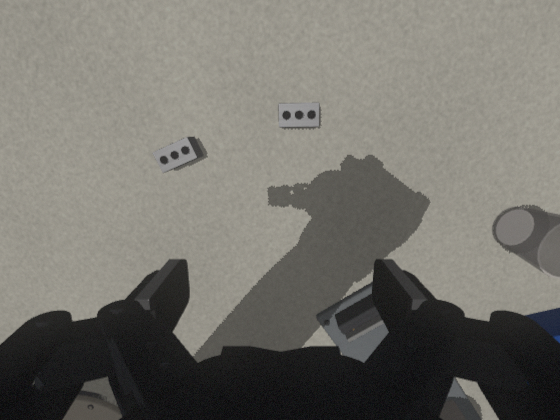

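Both blocks are visible: A's wells are at about (286..311,115) and B's at about (164,160)–(186,150).

```bash
cat >> h.py <<'E'
def wells(c,guess,z=.032,rad=22,thr=70):
    """well centres near pixel guess -> (centre xy, yaw deg of block x axis)"""
    g=cv2.cvtColor(c["color"],cv2.COLOR_RGB2GRAY);u,v=map(int,guess)
    m=np.zeros_like(g);m[v-rad:v+rad,u-rad:u+rad]=(g<thr)[v-rad:v+rad,u-rad:u+rad]
    n,_,st,ct=cv2.connectedComponentsWithStats(m);L=[(ct[i],st[i,4]) for i in range(1,n) if 15<st[i,4]<2000]
    print("blobs",[(p.round(1).tolist(),int(a)) for p,a in L])
    W=np.array([onplane(c,*p,z)[:2] for p,a in L]); 
    ctr=W.mean(0); d=np.linalg.svd(W-ctr)[2][0]; print("ctr",ctr.round(4),"yaw",np.degrees(np.arctan2(d[1],d[0]))); return ctr
E
python3 - <<'E'
from h import *
c=load("wrist6"); a=wells(c,(299,115)); b=wells(c,(172,155),rad=20)
go([*a,.1]);print(rot().round(3))
E
```

```text
blobs [([285.9, 114.7], 43), ([298.5, 114.5], 49), ([311.0, 114.2], 45)]
ctr [0.5553 0.3229] yaw -25.39968953514406
blobs [([190.1, 139.6], 19), ([184.8, 149.8], 42), ([174.1, 154.7], 41), ([163.3, 159.6], 40)]
ctr [0.4135 0.3491] yaw -173.65409367780254
shift [150.6  20.2 -81.8]
[[ 0.     0.894 -0.448]
 [ 0.    -0.448 -0.894]
 [-1.     0.    -0.   ]]
```

```bash
python3 -m jog '40 6 -25 -1;85 14 -60 -1;130 20 -82 -1;170 20 -82 -1;205 20 -82 -1;230 20 -82 -1;242 20 -82 -1;242 20 -82 -1' 1
python3 -m jog '0 0 0 0;0 0 0 0;0 0 0 0;0 0 0 0;0 0 0 0;0 0 0 0;0 0 0 0;0 0 0 0' 0 40
python3 -m jog '-15 0 0 0;-40 0 0 0;-70 0 0 0;-105 0 0 0;-140 0 0 0;-145 0 0 0;-145 0 0 0;-145 0 0 0'
python3 - <<'E'
from h import *
shot("wrist","wrist7")
yaw=np.radians(7.1);b=np.array([.531,-.0325]);y=np.array([-np.sin(yaw),np.cos(yaw)])
go([*(b+.050*y),.15]);print(b+.05*y,rot().round(3))
E
```

```text
time: 21.65
ee_pos: [0.5549, 0.3231, 0.0082]
tcp_rot: [-33.2, 89.9, -148.8]
wrist_force: [0.3, 0.5, 1.3]
opening: 0.0854
time: 22.65
ee_pos: [0.5558, 0.3236, 0.0099]
tcp_rot: [144.9, 89.9, 29.3]
wrist_force: [0.5, -0.0, 5.3]
opening: 0.045
time: 23.65
ee_pos: [0.5546, 0.3229, 0.152]
tcp_rot: [-34.0, 89.9, -149.6]
wrist_force: [0.4, 0.1, -0.9]
opening: 0.0448
shift [  2.4 105.3 288.6]
[0.52481993 0.0171166 ] [[-0.002  0.902 -0.432]
 [-0.001 -0.432 -0.902]
 [-1.    -0.001  0.002]]
```

```bash
python3 -m jog '0 15 41 -5;0 30 82 -10;0 45 123 -15;0 60 164 -20;0 75 205 -25;0 90 246 -30;0 106 287 -33;0 106 290 -33'
python3 - <<'E'
from h import *
c=shot("wrist","wrist8")
yaw=np.radians(7.1);b=np.array([.531,-.0325]);y=np.array([-np.sin(yaw),np.cos(yaw)])
go([*(b+.048*y),.0225]);print(rot().round(3))
E
```

```text
time: 24.7
ee_pos: [0.5248, 0.0136, 0.1528]
tcp_rot: [-81.2, 89.9, -163.9]
wrist_force: [1.0, 0.9, -0.5]
opening: 0.0454
shift [130.4   0.5  -0.5]
[[-0.001  0.992  0.126]
 [-0.     0.126 -0.992]
 [-1.    -0.001 -0.   ]]
```

View pics/wrist8.png

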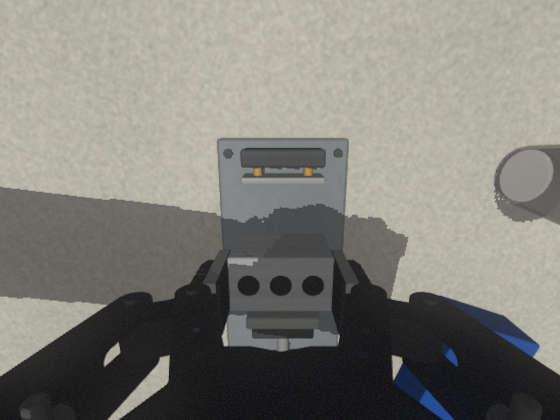

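Block A is held (wells at row 286). The sprung face strip covers cols 242–324 with its front edge at row ~182, and the plate's top corners are at (218.5,139) and (348.5,139).

```bash
python3 - <<'E'
from h import *
c=load("wrist8");P=lambda u,v,z:onplane(c,u,v,z)
g=cv2.cvtColor(c["color"],cv2.COLOR_RGB2GRAY);print(g[172:190,262:320:19].T)
a,b=P(242,182.5,.042),P(324,182.5,.042);print("sprung",a,b,(a+b)/2,np.linalg.norm(a-b))
a,b=P(218.5,139,.012),P(348.5,139,.012);print("plate",(a+b)/2,np.linalg.norm(a-b),np.degrees(np.arctan2(*(b-a)[1::-1])))
wells(c,(281,286),z=.152+.024,rad=45,thr=30)
E
```

```text
[[ 73  73  74  78  74 100 146 165 158 154 147 140 128 130 132 133 130 133]
 [121  93  78  77  75  98 145 161 152 151 148 140 127 129 129 129 131 130]
 [121  95  75  77  75 100 145 158 155 148 146 136 127 128 127 132 128 127]
 [120  98  77  77  79 100 141 158 153 148 146 138 129 129 128 129 127 128]]
sprung [0.48913067 0.03231628 0.042     ] [0.55669905 0.0408924  0.042     ] [0.52291486 0.03660434 0.042     ] 0.06811046378765553
plate [0.51917202 0.07077987 0.012     ] 0.11648574219908028 7.224954203738477
blobs [([313.2, 284.3], 104), ([281.0, 287.3], 20)]
ctr [0.5308 0.0149] yaw -166.76903627745747
```

```bash
python3 -m jog '20 0 0 0;50 0 0 0;80 0 0 0;105 0 0 0;120 0 0 0;127 0 0 0;130 0 0 0;130 0 0 0'
python3 -m jog '0 0 0 0;0 0 0 0;0 0 0 0;-10 0 0 0;-35 0 0 0;-70 0 0 0;-115 0 0 0;-160 0 0 0' 0.75
python3 - <<'E'
from h import *
c=shot("wrist","wrist9"); t=shot("top","top9")
wells(t,proj(t,[[.4135,.3491,.032]])[0],rad=10,thr=80)
print(proj(c,[[.525,.0151,.044]]));wells(c,proj(c,[[.525,.0151,.044]])[0],z=.044,rad=25,thr=60)
go([.42,.31,.2]);print(rot().round(3))
E
```

```text
time: 25.75
ee_pos: [0.5258, 0.016, 0.0241]
tcp_rot: [85.3, 90.0, 2.7]
wrist_force: [-0.4, 0.9, -0.8]
opening: 0.0453
time: 26.75
ee_pos: [0.5252, 0.0159, 0.1858]
tcp_rot: [85.1, 90.0, 2.5]
wrist_force: [0.8, 1.2, -0.4]
opening: 0.0645
blobs [([185.8, 258.5], 31)]
ctr [0.4107 0.3307] yaw 0.0
[[280.93745161 202.0925993 ]]
blobs [([265.9, 201.5], 57), ([280.7, 201.5], 56), ([295.5, 201.4], 53)]
ctr [0.5247 0.0157] yaw 7.444534432337061
shift [ -11.2  -68.4 -305.4]
[[ 0.008  0.992  0.129]
 [ 0.     0.129 -0.992]
 [-1.     0.008  0.001]]
```

```bash
python3 -m jog '-5 -10 -42 1;-11 -20 -84 3;-11 -30 -126 5;-11 -40 -170 7;-11 -50 -214 9;-11 -60 -258 10;-11 -66 -295 10;-11 -69 -306 10'
python3 -m jog '0 0 0 0;0 0 0 0;0 0 0 0;0 0 0 0;0 0 0 0;0 0 0 0;0 0 0 0;0 0 0 0' 1
python3 - <<'E'
from h import *
c=shot("wrist","wrist10");p=proj(c,[[.4125,.349,.032]])[0];print(p,rot().round(3))
b=wells(c,p,rad=35,thr=60);go([*b,.0085])
E
```

```text
time: 27.85
ee_pos: [0.4168, 0.312, 0.1945]
tcp_rot: [-78.2, 90.0, -170.7]
wrist_force: [0.4, -0.1, 1.0]
opening: 0.0644
time: 28.85
ee_pos: [0.4176, 0.3105, 0.1946]
tcp_rot: [-49.9, 90.0, -142.5]
wrist_force: [-0.3, -0.7, -0.0]
opening: 0.0854
[274.15527185 158.44436283] [[-0.     0.999 -0.045]
 [-0.    -0.045 -0.999]
 [-1.    -0.     0.   ]]
blobs [([254.3, 159.8], 54), ([268.7, 160.1], 55), ([282.6, 160.4], 52)]
ctr [0.4069 0.3476] yaw -3.7600520848157095
shift [186.  -12.4 -36.6]
```

```bash
python3 -m jog '30 -6 -18 1;70 -12 -37 1;110 -12 -37 1;145 -12 -37 1;170 -12 -37 1;182 -12 -37 1;186 -12 -37 1;186 -12 -37 1' 1
python3 -m jog '0 0 0 0;0 0 0 0;0 0 0 0;0 0 0 0;0 0 0 0;0 0 0 0;0 0 0 0;0 0 0 0' 0 40
python3 -m jog '-15 0 0 0;-40 0 0 0;-70 0 0 0;-105 0 0 0;-140 0 0 0;-145 0 0 0;-145 0 0 0;-145 0 0 0'
python3 - <<'E'
from h import *
a=np.array([.5247,.0157]);yaw=np.radians(7.2);y=np.array([-np.sin(yaw),np.cos(yaw)]);b=a-.029*y
go([*b,.15]);print(b,rot().round(3))
E
```

```text
time: 29.9
ee_pos: [0.4077, 0.3483, 0.0093]
tcp_rot: [136.1, 89.9, 42.5]
wrist_force: [0.8, -0.7, -0.7]
opening: 0.0854
time: 30.9
ee_pos: [0.4077, 0.3483, 0.0094]
tcp_rot: [135.1, 89.9, 41.5]
wrist_force: [-0.9, -0.4, 5.7]
opening: 0.0455
time: 31.9
ee_pos: [0.4068, 0.3476, 0.1522]
tcp_rot: [-46.2, 89.9, -139.9]
wrist_force: [0.3, 0.2, -1.4]
opening: 0.0449
shift [  2.5 144.  352.3]
[ 0.52833466 -0.01307133] [[-0.002  0.998 -0.063]
 [-0.001 -0.063 -0.998]
 [-1.    -0.002  0.002]]
```

```bash
python3 -m jog '0 19 46 -2;0 38 92 -4;0 57 138 -6;0 76 184 -8;0 95 230 -10;0 114 276 -11;0 132 322 -11;0 144 352 -11'
python3 -m jog '10 0 0 0;20 0 0 0;20 0 0 0;20 0 0 0;20 0 0 0;20 0 0 0;20 0 0 0;20 0 0 0'
python3 - <<'E'
from h import *
print(rot().round(3));go([.5283,-.0131,.0225])
c=shot("wrist","wrist11");p=proj(c,[[.5247,.0157,.044]])[0];print(p);wells(c,p,z=.044,rad=22,thr=60)
E
```

```text
time: 32.9
ee_pos: [0.5286, -0.0145, 0.1523]
tcp_rot: [-94.4, 89.9, -177.1]
wrist_force: [0.8, 1.0, -0.6]
opening: 0.0453
time: 33.9
ee_pos: [0.5289, -0.0124, 0.1337]
tcp_rot: [78.0, 90.0, -4.6]
wrist_force: [-0.1, 0.1, -1.1]
opening: 0.0452
[[ 0.     0.992  0.129]
 [-0.     0.129 -0.992]
 [-1.     0.     0.   ]]
shift [111.2  -0.7   0.6]
[280.90612315 180.08288263]
blobs [([262.6, 180.1], 86), ([280.9, 179.9], 93), ([298.0, 180.0], 72)]
ctr [0.5244 0.0157] yaw 7.529763160214843
```

```bash
python3 -m jog '20 0 0 0;45 0 0 0;70 0 0 0;90 0 0 0;103 0 0 0;109 0 0 0;111 0 0 0;111 0 0 0'
python3 -m jog '0 0 0 0;0 0 0 0;0 0 0 0;-10 0 0 0;-35 0 0 0;-70 0 0 0;-115 0 0 0;-165 0 -25 0' 0.75
python3 -m jog '-25 0 -35 0;-50 0 -40 0;-75 0 -40 0;-75 0 -40 0;-75 0 -40 0;-75 0 -40 0;-75 0 -40 0;-75 0 -40 0' 1
python3 - <<'E'
from h import *
c=shot("wrist","wrist12");shot("top","top12");shot("scene","scene12");print(rot().round(3))
for q in([.5247,.0157],[.5283,-.0131]):
    p=proj(c,[[*q,.044]])[0];print(p);wells(c,p,z=.044,rad=15,thr=60)
E
```

```text
time: 34.95
ee_pos: [0.5292, -0.0124, 0.0231]
tcp_rot: [81.4, 90.0, -1.2]
wrist_force: [-0.2, 0.9, 0.0]
opening: 0.0454
time: 35.95
ee_pos: [0.5254, 0.0118, 0.1894]
tcp_rot: [3.5, 90.0, -79.2]
wrist_force: [1.0, -0.1, 0.1]
opening: 0.0639
time: 36.95
ee_pos: [0.5204, 0.052, 0.2622]
tcp_rot: [-92.1, 90.0, -174.7]
wrist_force: [0.2, -0.5, 0.8]
opening: 0.0853
[[-0.     0.992  0.129]
 [-0.     0.129 -0.992]
 [-1.    -0.    -0.   ]]
[280.8939265  216.65243051]
blobs [([266.2, 211.7], 22)]
ctr [0.5062 0.0196] yaw 0.0
[280.78193041 239.10851436]
blobs [([269.6, 239.0], 45), ([280.9, 238.9], 43), ([291.6, 239.0], 40)]
ctr [ 0.5282 -0.0129] yaw 7.260145921602866
```

View pics/wrist12.png

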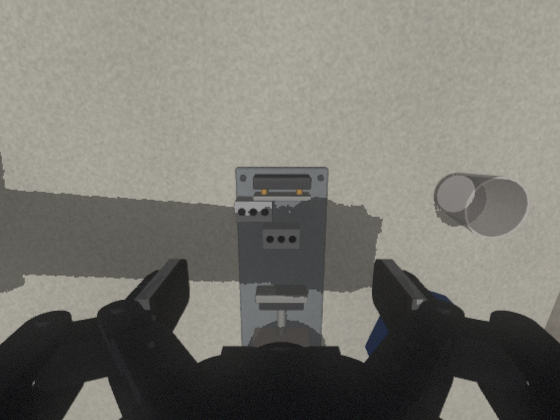

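Block A has been knocked about 33 mm towards −x. Its wells are now at (241–266, 212), while B is in place at (281,239). I'll pick A up again.

```bash
python3 - <<'E'
from h import *
c=load("wrist12"); a=wells(c,(253,212),z=.044,rad=17,thr=62)
W=[onplane(c,u,v,.044)[:2] for u,v in((241.5,212),(253.5,212),(266,211.8))];print(W);m=np.mean(W,0)
R=rot();go([*m,.15]); b=np.array([.5282,-.0129]);y=np.array([-np.sin(np.radians(7.2)),np.cos(np.radians(7.2))]);print(1000*R.T@np.r_[b+.029*y-m,0])
E
```

```text
blobs [([241.2, 211.7], 36), ([252.8, 212.0], 40), ([264.6, 211.9], 46)]
ctr [0.4902 0.0174] yaw 6.80982468624553
[array([0.47647943, 0.0153769 ]), array([0.49093827, 0.01724869]), array([0.50596994, 0.01944803])]
shift [112.5 -33.5  30.6]
[-6.47356317e-03  3.29675521e+01  5.77275226e+00]
```

```bash
python3 -m jog '30 -15 15 0;80 -34 31 0;130 -34 31 0;170 -34 31 0;205 -34 31 0;230 -34 31 0;240 -34 31 0;240 -34 31 0' 1
python3 -m jog '0 0 0 0;0 0 0 0;0 0 0 0;0 0 0 0;0 0 0 0;0 0 0 0;0 0 0 0;0 0 0 0' 0 40
python3 -m jog '-8 0 0 0;-20 0 0 0;-35 0 0 0;-40 10 2 0;-40 22 4 0;-40 33 4 0;-40 33 4 0;-40 33 4 0'
python3 -m jog '10 0 0 0;20 0 0 0;30 0 0 0;35 0 0 0;38 0 0 0;39.5 0 0 0;39.5 0 0 0;39.5 0 0 0'
python3 -m jog '0 0 0 0;0 0 0 0;0 0 0 0;-10 0 0 0;-35 0 0 0;-70 0 0 0;-115 0 0 0;-165 0 -25 0' 0.75
python3 -m jog '-20 0 -5 0;-30 0 -5 0;-30 0 -5 0;-30 0 -5 0;-30 0 -5 0;-30 0 -5 0;-30 0 -5 0;-30 0 -5 0' 1
python3 - <<'E'
from h import *
c=shot("wrist","wrist13");print(rot().round(3))
for q in([.5247,.0157],[.5283,-.0131]):
    p=proj(c,[[*q,.044]])[0];print(p);wells(c,p,z=.044,rad=14,thr=65)
E
```

```text
time: 38.1
ee_pos: [0.4907, 0.017, 0.0226]
tcp_rot: [-95.8, 90.0, -178.4]
wrist_force: [0.2, -0.3, 0.7]
opening: 0.0852
time: 39.1
ee_pos: [0.4915, 0.017, 0.0237]
tcp_rot: [85.0, 89.9, 2.4]
wrist_force: [-2.0, -0.3, 5.9]
opening: 0.0452
time: 40.1
ee_pos: [0.5237, 0.0173, 0.062]
tcp_rot: [-97.0, 89.9, -179.6]
wrist_force: [0.5, 0.5, -1.6]
opening: 0.0452
time: 41.1
ee_pos: [0.5241, 0.0172, 0.0237]
tcp_rot: [77.4, 90.0, -5.2]
wrist_force: [-4.2, 0.3, 6.1]
opening: 0.0449
time: 42.1
ee_pos: [0.5206, 0.0414, 0.1899]
tcp_rot: [0.5, 90.0, -82.3]
wrist_force: [1.0, -0.4, 0.3]
opening: 0.0639
time: 43.1
ee_pos: [0.5201, 0.047, 0.218]
tcp_rot: [-101.9, 90.0, 175.4]
wrist_force: [0.0, 0.7, -1.3]
opening: 0.0855
[[-0.     0.992  0.129]
 [-0.     0.129 -0.992]
 [-1.    -0.     0.   ]]
[281.70767626 223.32807566]
blobs [([268.9, 221.1], 40), ([280.5, 221.2], 64), ([292.2, 221.3], 38), ([281.0, 234.5], 100)]
ctr [0.5237 0.0142] yaw 3.696920638107976
[281.56015133 248.56382237]
blobs [([280.9, 234.9], 75), ([269.7, 248.5], 50), ([281.6, 248.4], 60), ([292.5, 248.4], 31)]
ctr [ 0.5273 -0.0091] yaw 5.856572216230726
```

View pics/wrist13.png

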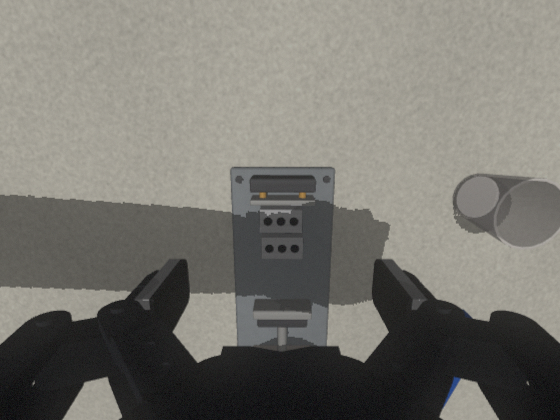

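Both blocks stand in a row: wells at row 221 (A) and row 248 (B), spacing about 30 mm, both on the centre line. Next I'll grip the upright handle.

```bash
python3 - <<'E'
from h import *
go([.5885,-.2272,.122])
a=np.radians(46.7+22.5*np.arange(1,9));a0=np.radians(46.7)
print(np.round(51*np.c_[np.cos(a)-np.cos(a0),np.sin(a)-np.sin(a0)],1).tolist())
E
```

```text
shift [ 96.1  32.5 280.7]
[[-16.9, 10.6], [-36.5, 13.9], [-55.9, 9.4], [-72.1, -2.1], [-82.7, -19.0], [-86.0, -38.6], [-81.5, -58.0], [-70.0, -74.2]]
```

```bash
python3 -m jog '0 5 45 0;0 10 90 0;0 15 135 0;0 20 180 0;0 26 225 0;0 32.5 265 0;0 32.5 281 0;0 32.5 281 0' 1
python3 -m jog '20 0 0 0;45 0 0 0;70 0 0 0;90 0 0 0;96 0 0 0;96 0 0 0;96 0 0 0;96 0 0 0' 1
python3 -c "
from h import *
shot('wrist','wrist14a')"
python3 -m jog '0 0 0 0;0 0 0 0;0 0 0 0;0 0 0 0;0 0 0 0;0 0 0 0;0 0 0 0;0 0 0 0' 0 40
python3 -c "
from h import *
shot('wrist','wrist14');print(rot().round(3))"
```

```text
time: 44.15
ee_pos: [0.5883, -0.2279, 0.2177]
tcp_rot: [-128.7, 90.0, 148.7]
wrist_force: [0.2, -0.1, -1.2]
opening: 0.0851
time: 45.15
ee_pos: [0.5889, -0.2275, 0.123]
tcp_rot: [61.4, 89.9, -21.2]
wrist_force: [0.3, 0.1, -0.6]
opening: 0.0851
time: 46.2
ee_pos: [0.5896, -0.2281, 0.1225]
tcp_rot: [59.1, 89.8, -23.6]
wrist_force: [3.8, -4.6, -0.9]
opening: 0.0151
[[ 0.003  0.992  0.128]
 [-0.001  0.128 -0.992]
 [-1.     0.002  0.001]]
```

```bash
python3 -m jog '0 -16.9 10.6 0;0 -36.5 13.9 0;0 -55.9 9.4 0;0 -72.1 -2.1 0;0 -82.7 -19 0;0 -86 -38.6 0;0 -81.5 -58 0;0 -70 -74.2 0'
python3 -c "
from h import *
c=shot('wrist','wrist15')
h=np.array([.5495,-.1956]);p=np.array(status.get_obs()['ee_pos'][:2])-h;print(np.linalg.norm(p),np.degrees(np.arctan2(p[1],p[0])))"
```

```text
time: 47.25
ee_pos: [0.5138, -0.1657, 0.1225]
tcp_rot: [42.3, 89.3, -40.4]
wrist_force: [25.9, -29.6, -17.2]
opening: 0.0152
0.04638771528568838 138.21466628871138
```

```bash
python3 -m jog '0 2 0.8 0;0 3.9 1.6 0;0 3.9 1.6 0;0 3.9 1.6 0;0 3.9 1.6 0;0 3.9 1.6 0;0 3.9 1.6 0;0 3.9 1.6 0'
python3 -c "
from h import *
h=np.array([.5517,-.1969]);p=np.array(status.get_obs()['ee_pos'][:2])-h;print(np.linalg.norm(p),np.degrees(np.arctan2(p[1],p[0])))
a0=np.radians(46.7+180);a=np.radians(22.5*np.arange(1,9))+a0;print(np.round(49.3*np.c_[np.cos(a)-np.cos(a0),np.sin(a)-np.sin(a0)],1).tolist())"
```

```text
time: 48.3
ee_pos: [0.5156, -0.1654, 0.1223]
tcp_rot: [49.0, 89.7, -33.7]
wrist_force: [10.5, -7.6, -5.9]
opening: 0.0149
0.04794870232750687 138.90079583382717
[[16.3, -10.2], [35.3, -13.4], [54.0, -9.1], [69.7, 2.1], [79.9, 18.4], [83.1, 37.3], [78.8, 56.1], [67.6, 71.8]]
```

```bash
python3 -m jog '0 17 -9.5 0;0 36 -12.7 0;0 54.7 -8.4 0;0 70 2.5 0;0 80 18.6 0;0 83.1 37.3 0;0 78.8 56.1 0;0 67.6 71.8 0'
python3 -c "
from h import *
h=np.array([.5517,-.1969]);p=np.array(status.get_obs()['ee_pos'][:2])-h;print(np.linalg.norm(p),np.degrees(np.arctan2(p[1],p[0])))"
python3 -m jog '0 -16.3 10.2 0;0 -35.3 13.4 0;0 -54 9.1 0;0 -69.7 -2.1 0;0 -79.9 -18.4 0;0 -83.1 -37.3 0;0 -78.8 -56.1 0;0 -67.1 -71.3 0'
python3 -c "
from h import *
h=np.array([.5517,-.1969]);p=np.array(status.get_obs()['ee_pos'][:2])-h;print(np.linalg.norm(p),np.degrees(np.arctan2(p[1],p[0])))
c=shot('wrist','wrist16');t=shot('top','top16')"
```

```text
time: 49.3
ee_pos: [0.5936, -0.227, 0.1227]
tcp_rot: [79.5, 89.6, -3.1]
wrist_force: [13.0, -0.8, -3.7]
opening: 0.0147
0.0516079407032554 -35.72791947892327
time: 50.3
ee_pos: [0.515, -0.1655, 0.1226]
tcp_rot: [28.1, 89.8, -54.5]
wrist_force: [7.3, -14.3, -3.7]
opening: 0.0148
0.048288996333413194 139.43361476910354
```

```bash
python3 -m jog '0 17 -9.5 0;0 36 -12.7 0;0 54.7 -8.4 0;0 70 2.5 0;0 80 18.6 0;0 83.1 37.3 0;0 78.8 56.1 0;0 67.1 71.3 0'
python3 - <<'E'
from h import *
c=shot('wrist','wrist17');t=shot('top','top17');s=shot('scene','scene17')
a=cv2.resize(t["color"][185:255,265:400],None,fx=5,fy=5,interpolation=cv2.INTER_CUBIC)
b=cv2.resize(s["color"][135:235,195:310],None,fx=2.5,fy=2.5,interpolation=cv2.INTER_CUBIC)
im=np.zeros((600,700,3),np.uint8);im[:350,:675]=a;im[350:600,:288]=b;cv2.imwrite("pics/c17.png",im[:,:,::-1])
h=np.array([.5517,-.1969]);p=np.array(status.get_obs()['ee_pos'][:2])-h;print(np.linalg.norm(p),np.degrees(np.arctan2(p[1],p[0])))
E
```

```text
time: 51.4
ee_pos: [0.5936, -0.2272, 0.1227]
tcp_rot: [76.7, 89.6, -5.8]
wrist_force: [14.2, -1.7, -5.0]
opening: 0.0149
0.05158986533389377 -38.41481243171829
```

View pics/c17.png

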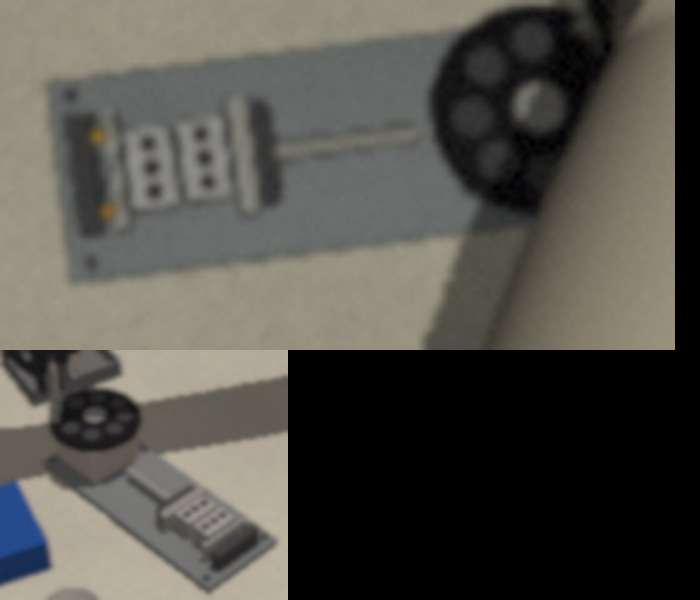

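The top crop shows the row straight on the centre line: the jaw strip almost touches B, about 4 mm separates the blocks, and there are a few mm to the sprung face. Image and joint arithmetic both leave about 3.0 rad to go.

```bash
python3 -m jog '0 -16.3 10.2 0;0 -35.3 13.4 0;0 -54 9.1 0;0 -69.7 -2.1 0;0 -79.9 -18.4 0;0 -83.1 -37.3 0;0 -83.1 -37.3 0;0 -83.1 -37.3 0'
cat > gap.py <<'E'
from h import *
import sys
t=shot('top',sys.argv[1]);P=lambda u,v,z:onplane(t,u,v,z)[:2]
yh=np.array([-np.sin(np.radians(7.2)),np.cos(np.radians(7.2))])
g=cv2.cvtColor(t["color"],cv2.COLOR_RGB2GRAY).astype(float)
# profile along clamp centre line offset ox, z=.043
def prof(ox,s):
    b=np.array([.531,-.031]);xh=np.array([yh[1],-yh[0]]);q=b+ox*xh+np.outer(s,yh)
    u=proj(t,np.c_[q,np.full(len(s),.043)]).astype(np.float32)
    return cv2.remap(g.astype(np.float32),u[None,:,0],u[None,:,1],cv2.INTER_CUBIC)[0]
s=np.arange(-.03,.085,.002)
p=np.mean([prof(o,s) for o in(-.017,-.015,-.007,.006,.007,.015,.017)],0)
print(" ".join(f"{int(a*1000+.5*np.sign(a))}:{int(v)}" for a,v in zip(s,p)))
R=g[190:250,270:345];m=(R<75)
h=np.array([.5517,-.1969]);p=np.array(status.get_obs()['ee_pos'][:2])-h;print(np.linalg.norm(p),np.degrees(np.arctan2(p[1],p[0])))
E
sed 's/shot(.top.,sys.argv\[1\])/load("top17")/' gap.py > gap17.py; python3 gap17.py; python3 gap.py top18
```

```text
time: 52.55
ee_pos: [0.5033, -0.1995, 0.1226]
tcp_rot: [124.3, 89.9, 41.7]
wrist_force: [3.0, 5.0, 3.1]
opening: 0.0148
-30:101 -28:99 -26:92 -24:78 -22:64 -20:55 -18:53 -16:54 -14:59 -12:71 -10:90 -8:109 -6:121 -4:126 -2:124 0:111 2:95 4:93 6:110 8:127 10:133 12:128 14:114 16:97 18:88 20:94 22:111 24:127 26:135 28:132 30:116 32:95 34:85 36:99 38:119 40:133 42:133 44:123 46:106 48:92 50:91 52:102 54:120 56:133 58:138 60:130 62:112 64:91 66:89 68:104 70:113 72:110 74:99 76:87 78:73 80:60 82:53 84:53
0.048488074063893466 -176.94640136186936
-30:99 -28:99 -26:99 -24:99 -22:99 -20:100 -18:101 -16:100 -14:95 -12:82 -10:67 -8:55 -6:52 -4:53 -2:56 0:67 2:86 4:105 6:118 8:124 10:124 12:121 14:122 16:128 18:131 20:127 22:113 24:96 26:85 28:90 30:107 32:123 34:133 36:135 38:131 40:129 42:130 44:132 46:126 48:113 50:97 52:88 54:92 56:108 58:124 60:133 62:133 64:122 66:112 68:110 70:111 72:107 74:98 76:86 78:71 80:58 82:53 84:51
0.048470763725395265 -176.92389689439375
```

```bash
python3 -m jog '0 1.2 -9.5 0;0 4.3 -18.8 0;0 9.3 -27 0;0 16 -34 0;0 18.5 -36.3 0;0 18.5 -36.3 0;0 18.5 -36.3 0;0 18.5 -36.3 0'
python3 gap.py top19
```

```text
time: 53.6
ee_pos: [0.517, -0.1633, 0.1226]
tcp_rot: [15.8, 89.8, -66.9]
wrist_force: [3.6, -7.9, 1.5]
opening: 0.0147
-30:97 -28:97 -26:98 -24:97 -22:98 -20:99 -18:100 -16:100 -14:99 -12:97 -10:90 -8:78 -6:63 -4:53 -2:51 0:52 2:56 4:65 6:84 8:105 10:117 12:122 14:121 16:119 18:121 20:127 22:129 24:122 26:108 28:92 30:84 32:89 34:105 36:123 38:132 40:133 42:128 44:127 46:130 48:131 50:126 52:114 54:98 56:89 58:93 60:108 62:124 64:133 66:132 68:125 70:118 72:114 74:107 76:92 78:73 80:57 82:51 84:51
0.04826442160646568 135.92813553431697
```

The sprung face is about 3 mm in. I'll add 12° more, then swing the tool square to the handle while it's still held.

```bash
python3 -m jog '0 3 -2.3 0;0 6 -4.2 0;0 8.6 -5.7 0;0 8.6 -5.7 0;0 8.6 -5.7 0;0 8.6 -5.7 0;0 8.6 -5.7 0;0 8.6 -5.7 0'
python3 gap.py top20
python3 -m jog '0 0 0 -4;0 0 0 -8;0 0 0 -12;0 0 0 -16;0 0 0 -20;0 0 0 -24;0 0 0 -27;0 0 0 -27'
python3 -m jog '0 0 0 0;0 0 0 0;0 0 0 0;-5 0 0 0;-10 0 0 0;-11 0 0 0;-11 0 0 0;-11 0 0 0' 0.4
python3 -c "
from h import *
c=shot('wrist','wrist21');print(rot().round(3))
h=np.array([.5517,-.1969]);p=np.array(status.get_obs()['ee_pos'][:2])-h;print(np.linalg.norm(p),np.degrees(np.arctan2(p[1],p[0])))
im=c['color'][130:420,170:390];im=cv2.resize(im,None,fx=3,fy=2,interpolation=cv2.INTER_CUBIC);cv2.imwrite('pics/w21.png',np.clip(im.astype(int)*1.6,0,255).astype(np.uint8)[:,:,::-1])
"
```

```text
time: 54.65
ee_pos: [0.5243, -0.157, 0.1226]
tcp_rot: [-1.7, 89.8, -84.4]
wrist_force: [1.1, -9.9, 3.2]
opening: 0.0147
-30:97 -28:97 -26:97 -24:97 -22:98 -20:99 -18:99 -16:100 -14:99 -12:97 -10:93 -8:85 -6:72 -4:60 -2:53 0:51 2:54 4:60 6:75 8:96 10:113 12:121 14:124 16:122 18:122 20:126 22:130 24:129 26:118 28:102 30:88 32:85 34:97 36:115 38:128 40:134 42:133 44:130 46:130 48:132 50:130 52:119 54:102 56:88 58:87 60:100 62:118 64:130 66:135 68:132 70:125 72:120 74:112 76:98 78:76 80:58 82:51 84:51
0.0484023105441753 124.51485330744318
time: 55.7
ee_pos: [0.5243, -0.157, 0.1225]
tcp_rot: [-31.0, 89.8, -86.7]
wrist_force: [1.1, -10.3, 2.4]
opening: 0.0146
time: 56.7
ee_pos: [0.5241, -0.1551, 0.133]
tcp_rot: [-145.7, 90.0, 158.7]
wrist_force: [0.7, -0.3, -0.4]
opening: 0.034
[[-0.     0.825  0.565]
 [ 0.     0.565 -0.825]
 [-1.    -0.    -0.   ]]
0.05011207979183048 123.40638623751501
```

The blocks have moved another millimetre, so the sprung face is about 4 mm in. Next I'll regrip higher and fold the handle inwards.

```bash
python3 -m jog '0 0 0 0;0 0 0 0;0 0 0 0;0 0 0 0;0 0 0 0;0 0 0 0;0 0 0 0;0 0 0 0' 0 30
python3 -m jog '0.2 0 4 0;0.7 0 8 0;1.5 0 11.6 0;2.7 0 15.4 0;4.2 0 19 0;6 0 22.5 0;8.2 0 25.8 0;10.5 0 29 0'
python3 -m jog '2.7 0 2.8 0;5.6 0 5.5 0;8.7 0 8 0;12 0 10 0;15.5 0 11.8 0;19 0 13.3 0;19 0 13.3 0;19 0 13.3 0'
python3 -c "
from h import *
c=shot('wrist','wrist22')
im=c['color'][130:420,170:390];im=cv2.resize(im,None,fx=3,fy=2,interpolation=cv2.INTER_CUBIC);cv2.imwrite('pics/w22.png',np.clip(im.astype(int)*1.6,0,255).astype(np.uint8)[:,:,::-1])
"
```

```text
time: 57.75
ee_pos: [0.5239, -0.1552, 0.1331]
tcp_rot: [-91.6, 90.0, -147.3]
wrist_force: [-4.4, -1.7, 3.5]
opening: 0.0152
time: 58.75
ee_pos: [0.5405, -0.1791, 0.1235]
tcp_rot: [30.4, 90.0, -25.2]
wrist_force: [-6.3, -0.7, 10.0]
opening: 0.0149
time: 59.75
ee_pos: [0.5492, -0.1912, 0.1049]
tcp_rot: [15.3, 89.8, -40.3]
wrist_force: [-0.7, -7.4, 7.4]
opening: 0.0149
```

```bash
python3 -m jog '3 0 0.8 0;6 0 1.5 0;9 0 2 0;11 0 2.3 0;11 0 2.3 0;11 0 2.3 0;11 0 2.3 0;11 0 2.3 0'
python3 -m jog '0 0 0 0;0 0 0 0;-10 0 0 0;-25 0 0 0;-45 0 0 0;-60 0 0 0;-65 0 0 0;-65 0 0 0' 0.5
python3 -m jog '0 0 0 0;0 0 0 0;0 0 0 0;0 0 0 0;10 0 -2 0;20 0 -2 0;25 0 -2 0;25 0 -2 0' 0 30
python3 -m jog '4 0 0 0;8 0 0 0;12 0 0 0;16 0 0 0;19 0 0 0;21 0 0 0;22 0 0 0;22 0 0 0'
```

```text
time: 60.8
ee_pos: [0.5507, -0.1935, 0.094]
tcp_rot: [13.5, 89.7, -42.2]
wrist_force: [-1.3, -9.6, 6.8]
opening: 0.0147
time: 61.8
ee_pos: [0.5495, -0.1919, 0.1577]
tcp_rot: [42.9, 90.0, -12.7]
wrist_force: [0.9, 0.2, -0.3]
opening: 0.0427
time: 62.8
ee_pos: [0.5479, -0.1901, 0.1319]
tcp_rot: [-143.6, 89.9, 160.8]
wrist_force: [0.3, 0.2, -0.5]
opening: -0.0001
time: 63.8
ee_pos: [0.5482, -0.1902, 0.1105]
tcp_rot: [-146.9, 90.0, 157.5]
wrist_force: [0.4, 0.0, 0.1]
opening: 0.0001
```

```bash
python3 -m jog '1 0 0 0;2 0 0 0;3 0 0 0;4 0 0 0;4.5 0 0 0;4.5 0 0 0;4.5 0 0 0;4.5 0 0 0'
python3 -c "
from h import *
print(status.get_obs()['wrist_force'])"
```

```text
time: 64.8
ee_pos: [0.5487, -0.1902, 0.1073]
tcp_rot: [46.1, 89.9, -9.5]
wrist_force: [-0.6, 0.9, 8.5]
opening: 0.0001
[-0.56959862  0.91153863  8.52476107]
```

```bash
python3 -m jog '0.5 0 0 0;1 0 0 0;1.5 0 0 0;1.5 0 0 0;1.5 0 0 0;1.5 0 0 0;1.5 0 0 0;1.5 0 0 0'
python3 -m jog '-20 0 0 0;-60 0 0 0;-100 0 0 0;-140 0 -20 0;-170 0 -60 0;-180 0 -110 0;-180 0 -140 0;-180 0 -140 0'
python3 - <<'E'
from h import *
c=shot("wrist","wrist23");s=shot("scene","scene23")
a=cv2.resize(c["color"],(560,420)); b=cv2.resize(s["color"][125:235,185:310],None,fx=2,fy=1.6,interpolation=cv2.INTER_CUBIC)
im=np.zeros((600,560,3),np.uint8);im[:420]=np.clip(a.astype(int)*1.4,0,255);im[422:422+b.shape[0],:b.shape[1]]=b
t=load("top19");import sys
t=shot("top","top23");b2=cv2.resize(t["color"][185:255,265:400],None,fx=2.2,fy=2.2,interpolation=cv2.INTER_CUBIC);im[422:422+b2.shape[0],258:258+b2.shape[1]]=b2
cv2.imwrite("pics/fin.png",im[:,:,::-1])
E
python3 gap.py top24
```

```text
time: 65.8
ee_pos: [0.549, -0.1901, 0.1069]
tcp_rot: [49.1, 89.8, -6.5]
wrist_force: [-2.3, 2.3, 14.2]
opening: 0.0001
time: 66.8
ee_pos: [0.4685, -0.0735, 0.2854]
tcp_rot: [55.6, 89.9, 0.1]
wrist_force: [0.3, -0.4, 0.4]
opening: 0.0002
-30:74 -28:84 -26:91 -24:94 -22:97 -20:98 -18:98 -16:98 -14:98 -12:96 -10:92 -8:83 -6:70 -4:58 -2:52 0:50 2:52 4:58 6:74 8:95 10:110 12:118 14:122 16:121 18:121 20:124 22:128 24:127 26:116 28:100 30:87 32:85 34:96 36:113 38:126 40:132 42:130 44:128 46:129 48:130 50:128 52:117 54:101 56:88 58:85 60:97 62:116 64:129 66:133 68:129 70:123 72:118 74:112 76:99 78:77 80:58 82:51 84:50
0.14680058291735235 124.03934999430189
```

View pics/fin.png

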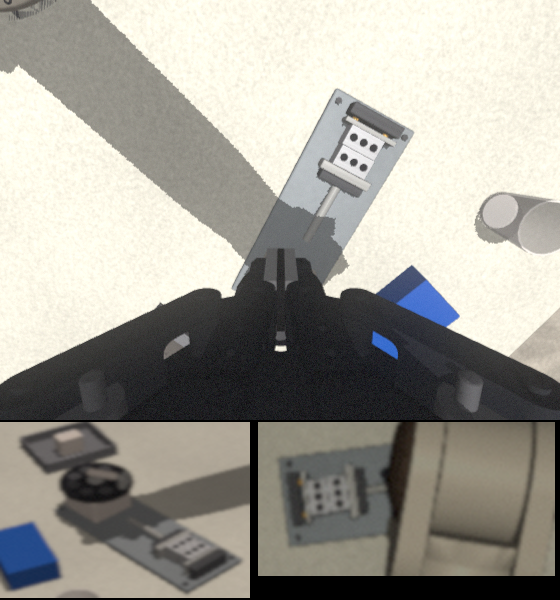

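The final views show the handle folded across the wheel, the spacer in the tray, and both blocks squeezed face to face and centred on the jaws. The arm is clear of everything.

```bash
python3 -c "
from h import *
c=load('wrist23');wells(c,(364,144),z=.044,rad=14);wells(c,(353,162),z=.044,rad=12)
bot.job_done();print(status.get_obs()['time'])"
```

```text
blobs [([353.4, 136.9], 36), ([363.1, 142.3], 33), ([373.1, 147.6], 35)]
ctr [0.5217 0.0256] yaw 7.403117183638754
blobs [([343.5, 156.6], 31), ([353.4, 161.8], 32), ([362.2, 167.1], 26)]
ctr [ 5.262e-01 -1.000e-04] yaw 6.134921803185543
the job is handed in; nothing more can be done
the job is handed in; nothing more can be done
```

I handed the job in with every check I could make passing; the hand-in gives no verdict. The run took about 67 s of the 210 s.

**What I did**
- I put the spacer in the tray and folded the handle upright. The first fold stopped at about 75° because the grip slipped, so I regripped and pushed it to the stop.
- I stood both blocks (only two were on the bench) between the jaws. The first block was knocked about 33 mm aside after I placed it, so I picked it up and set it back.
- I cranked about 2.5 turns clockwise until the row was tight, then folded the handle flat.

**Last checks**
- **Row:** the blocks sit face to face 26 mm apart, about 2 mm or less from the centre line. Their yaws measure 7.4° and 6.1° against the clamp's 7.2°.
- **Clamp:** the sprung face is about 4 mm in, judged from the top camera only. The block positions did not change when I folded the handle.
- **Handle:** a downward push met firm resistance with the fingertips at 107 mm, where the top of the folded handle should be (108 mm).
- **Rest of the scene:** the spacer is in the tray and the arm is clear of everything. I never moved near the bottle, beaker or tip box, but did not re-measure them.

**What disagreed:** my first estimate of the wheel centre was about 2.5 mm off. That put about 43 N on the wrist for a moment in the first half turn, until I corrected the circle. The wrist limit is 120 N. I did not check that moment separately against the 40 N limit for the arm or gripper body pressing on something; the load came through the gripped handle.

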